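Open the screw press and put the glued toy lorry in the display tray

TASK

Unscrew the handwheel of the small press until its pressing disc has risen at least 18 mm from the fully screwed-down position, while the wooden toy lorry stays in its jig. Then lift the lorry out by its cab, keep it upright, and set it down (do not drop it) standing on its wheels in the empty display tray. Leave the press open and the other things on the counter where they are.

Things in the scene. Friction and masses are not known exactly. Their poses are not given: they have to be found in the camera images.
- press: Grey C-shaped screw press, fixed. Origin on the counter under the screw's vertical axis; z up, x from its open front (robot side) to its column. Base on a wooden plinth, x -83 to +107 mm, 100 mm wide, top at z = 70. Column x +64 to +98. Crosshead 36 mm wide from x -18 to the column, z 138 to 162. The handwheel overhangs the lorry's cab: a tool taking the cab must lean about 30 degrees, fingers pointing down and to +x.
- jig (a point): Centre of the shallow plywood jig's floor on the press's base, 70 mm above the counter, 11.5 mm in front of the screw's axis; same axes as the press. The jig holds the lorry at the start: inside 113 x 48 mm, walls 5 mm high all round, so the lorry must be lifted over them, then drawn out to the press's front (-x).
- wheel_mid (a point): Centre of the dark steel handwheel on top of the press screw, at the middle height of its rim (202 mm above the counter when fully screwed down, 40 mm above the crosshead's top). Wheel 64 mm outer diameter, round rim 10 mm thick, four spokes, hub 20 mm across, vertical axis. It rises with the screw.
- wheel (a joint): Angle of the handwheel, rad: 0 fully screwed down, stop at 7.2. It grows anticlockwise seen from above (unscrewing); wheel, screw and pressing disc rise together 3.8 mm per rad (24 mm per turn). Starts between 0 and 0.5. Stays where left; 0.12 N m turns it; it cannot be pulled up without turning.
- platen (a joint): Rise of the pressing disc (steel, 44 mm diameter, 10 mm thick, on the screw) above its fully screwed-down position, m: 0 to 0.027, always 0.0038 x the wheel angle. At 0 its underside is 0.5 mm above the lorry's deck. It starts up to 2 mm up.
- lorry_mid (a point): Middle of the wooden toy lorry (100-170 g), 29 mm above its wheels' underside. x from cab to tail, z up. Deck 108 x 36 mm, top 22 mm above the ground. Cab in front, 34 mm long, 40 mm wide, 22 to 58 mm above the ground, its centre at x -35, y 0, z +11 mm from this point. Fixed wheels 20 mm diameter, 42 mm over outsides. Starts in the jig, cab to the press's front, tail under the disc.
- lorry: The same lorry; origin at the centre of its underside, 29 mm below lorry_mid, same axes.
- tray: Empty wooden display tray: a shallow open tray on a wooden block, fixed to the counter. Origin at the centre of its underside; x along its length. Outside 176 x 106 mm, walls 8 mm thick, rim 58 mm above the counter, inner floor 160 x 90 mm, 48 mm above the counter (walls 10 mm high inside). The lorry fits only lengthwise, either way round.
- ribbon: Bystander: roll of ribbon, 64 mm diameter, 30 mm high; origin at its underside.
- glue: Bystander: white glue bottle, 52 mm diameter, 140 mm high; origin at its underside.
- skittle: Bystander: wooden skittle, 44 mm diameter, 97 mm high; origin at its underside.
- pencilbox: Bystander: wooden pencil box, 200 x 65 x 35 mm; origin at its underside.
Things that resemble listed ones, but are neither listed nor needed, are in the scene too. Several things have the shape of the press; the one meant has the colours described above. Leave any blue look-alike of the tray alone.

How it is judged (in metres and radians):
On the way:
1. the handwheel is unscrewed until the disc has risen at least 16.5 mm, the lorry still in its jig (value of joint platen above 0.0165 m and distance of lorry_mid from where it was at the start of the episode below 0.012 m), for 0.2 s.
At the end, for the whole second after the job is handed in: The disc still stands at least 16.5 mm above its fully screwed-down position, and the lorry rests, at rest and upright within 0.06 rad, with its wheels on the tray's inner floor (middle within 45 mm lengthwise and 40 mm crosswise of the tray's centre, height within 4 mm) (value of joint platen above 0.0165 m and x of lorry_mid in the frame of tray between -0.045 and 0.045 m and y of lorry_mid in the frame of tray between -0.04 and 0.04 m and z of lorry_mid in the frame of tray between 0.073 and 0.081 m and angle between lorry_mid's own z axis and vertical below 0.06 rad and linear speed of lorry below 0.02 m/s); the robot touches nothing.
It fails at once if a bystander is moved more than 20 mm (distance of any of ribbon, glue, skittle, pencilbox from where it was at the start of the episode above 0.02 m).
It fails at once if the lorry is tipped by more than 0.5 rad (angle between lorry_mid's own z axis and vertical above 0.5 rad).
It fails at once if the lorry is let go more than 20 mm above the tray's floor, over the tray (horizontal distance between lorry_mid and tray below 0.09 m and z of lorry_mid in the frame of tray above 0.097 m and contact force between lorry and the fingers below 0.05 N and contact force between lorry and tray below 0.05 N).
It also fails if it takes over 72 s, if anything falls off the work surface, if the arm or the gripper's body presses on something with over 40 N, if the wrist force passes 120 N, or if a joint passes its speed limit or range.

ROBOT

A 6-joint arm with a two-finger parallel gripper is mounted at the origin on the work surface. World frame = base frame: x ahead of the robot, y to its left, z up, the work surface at z = 0. Lengths are in mm, angles in rad, forces in N, time in s.
With the tool pointing down it reaches from about 425 to 950 mm from the base axis. Payload 3.5 kg.
Tool frame: the origin (TCP) lies at the very end of the fingers, on their centre line; the grasp point (between the pads) lies 19 mm behind it; z points along the fingers, y is the line along which they close (so a half turn about z gives the same grasp; the last joint's range is limited). The gripper opens to 85 mm and grips with 20 to 120 N. Pads are 22 mm wide; open, the fingers measure 114 mm over their backs; the gripper's body (76 mm by 85 mm) begins 54 mm behind the grasp point. The pads swing forward as they close: fully open they stand 13 mm farther back than shut.
Start: joints at [-1.463, 0.286, 1.577, -0, 1.279, -0.15], TCP at [172.119, -652.672, 231.325] pointing down, gripper open.
Joint ranges: [-2.77, 2.77], [-0.9, 2.22], [0.21, 2.48], [-1.53, 4.67], [0.24, 2.81], [-2.84, 2.84]. Speed limits (rad/s): [2.79, 2.79, 3.14, 3.14, 3.14, 3.14].

INTERFACE

Orientations are given as a unit quaternion [x, y, z, w].
In Python, from bench import r gives the robot as it stands.
- The arm moves only by the tool step_arm, never from a script. Its argument "moves" is one flat list of numbers, 7 for each row, row after row: the shift along the tool's x, y, z normalised to -1 to 1, where 1 is 0.5 m, then the turn, a rotation vector about the tool's x, y, z normalised to -1 to 1, where 1 is 90 degrees, then the gripper's target within -1 to 1 (shut at 1, half-way at 0, fully open at -1). A call has 1 to 20 rows; each row shifts and turns the commanded pose from where the row before left it, along the tool's axes as they then stand; what a row does not reach is not made up. A row lasts 1/12 s, in which the tool goes at most 41.7 mm and 7.16 degrees, less where a joint would pass 70% of its speed; a pose out of reach is approached as far as the arm can. A call with a number of a shift or a turn outside -1 to 1 is refused whole. A call with a gripper value outside its range is refused whole. The fingers move at their own pace and stop on an object; "newtons" is the grip in N (left out, the last holds). Time passes only in rows, so rows that do not move let the fingers close. It gives the time, the measured TCP pose, the force and the opening at its end, in the units of the state.
- r.state(): the state, without advancing time (a new reading comes with each control period).
- r.grab_frame(name): name is "side" or "top" or "wrist"; returns the picture (400x640x3 uint8, red, green, blue); there is no depth.
- r.calibration(name): a dict with "mtx" (3x3 intrinsics, pixels), "extrinsics" (4x4, takes a point from camera to world coordinates). Camera axes: x right, y down, z forward; pixel columns grow to the right and rows downward; lengths in mm; the calibration is good to about 2 mm. A picture is of the moment at which its call begins: read the wrist's pose just before it. calibration takes no time and is no camera call; for the wrist camera it gives the pose at the moment of the call.
- r.hand_in(): hands the job in, once; it reports no verdict.
The state is a dict: "time": time; "joints": joint angles; "qd": joint speeds; "joint_torque": joint torques, N m; "position": TCP position; "eef_rot": TCP orientation; "wrist_force": force on the tool from outside, world axes, zero at the start; "moment": the same for the moment, N m; "opening": opening from 0.0 (shut) to 1.0 (fully open).
Only numpy, scipy, OpenCV 4.12 (cv2) and the standard library are available. Lean on these libraries where they do the work, as an engineer would, in place of code of your own. Each camera call takes 0.05 s, during which the arm holds its last target. There are 200 camera calls.

## Working session

There is one attempt and no reset: what is moved stays moved. The work goes in short steps, Python scripts to look and compute and a tool call to move; the robot and the scene stay as the last step left them, time stands still between calls to the robot, and variables do not carry over. Pictures are saved under pics/ and viewed, on a budget of 10 in all, crops included, one or two more only if the job needs it, and the job is handed in when it is done.

Besides the shell and the picture viewer there is one more tool, called after "Emit:" as a command line: name --argument value ..., lists and objects as JSON in quotes. step_arm: Moves the arm, as the interface text tells. Scaled input: -1 to 1 covers 0.5 m each way for a shift and 90 degrees each way for a turn. Its arguments: {"type":"object","properties":{"moves":{"type":"array"},"newtons":{"type":"number"}},"required":["moves"]}

```bash
ls; mkdir -p pics; python3 - <<'E'
from bench import r
import cv2,numpy as np
np.set_printoptions(precision=2,suppress=True)
s=r.state();print(s['time'],s['position'],s['eef_rot'])
a=r.grab_frame('top');b=r.grab_frame('side')
cv2.imwrite('pics/top.png',a[:,:,::-1]);cv2.imwrite('pics/side.png',b[:,:,::-1])
for n in('top','side','wrist'):
  c=r.calibration(n);print(n,np.array(c['mtx']).tolist());print(np.array(c['extrinsics']))
E
```

```text
pics
0.0 [ 172.04 -652.01  229.92] [ 0.99  0.13  0.   -0.  ]
top [[476.5888562871162, 0.0, 326.07484779790707], [0.0, 476.5888562871162, 194.84954484705005], [0.0, 0.0, 1.0]]
[[  -0.03   -0.98    0.18  259.38]
 [  -1.      0.03   -0.01  -11.01]
 [   0.     -0.18   -0.98 1584.17]
 [   0.      0.      0.      1.  ]]
side [[519.3545660352345, 0.0, 302.6112957145253], [0.0, 519.3545660352345, 198.63242390319706], [0.0, 0.0, 1.0]]
[[  -0.8    -0.35    0.49 -199.18]
 [  -0.6     0.46   -0.65  969.51]
 [   0.     -0.81   -0.58 1021.68]
 [   0.      0.      0.      1.  ]]
wrist [[328.2253089144629, 0.0, 319.78234218903395], [0.0, 328.2253089144629, 205.69416538706676], [0.0, 0.0, 1.0]]
[[   0.25   -0.92   -0.31  252.78]
 [  -0.97   -0.24   -0.08 -631.53]
 [  -0.      0.32   -0.95  371.63]
 [   0.      0.      0.      1.  ]]
```

View pics/top.png

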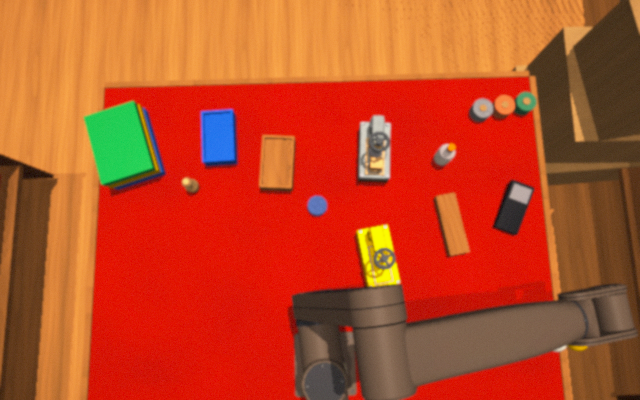

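View pics/side.png

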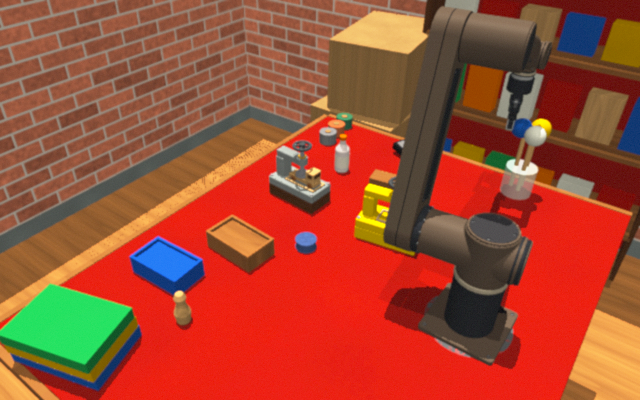

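Top view: the grey press is at (375,150) with its front facing the robot, and the yellow one at (380,257) is a look-alike. The brown tray is at (277,162) and the blue look-alike at (218,137). The grey press and brown tray fit the description, so I'll confirm them in an enlarged crop.

```bash
cat > h.py <<'E'
from bench import r
import cv2,numpy as np
np.set_printoptions(precision=3,suppress=True)
def ray(cal,px,z):
    K=np.array(cal['mtx']);T=np.array(cal['extrinsics'])
    d=T[:3,:3]@np.linalg.solve(K,[px[0],px[1],1.]);o=T[:3,3]
    return o+d*(z-o[2])/d[2]
def proj(cal,P):
    K=np.array(cal['mtx']);T=np.linalg.inv(np.array(cal['extrinsics']))
    p=(np.atleast_2d(P)@T[:3,:3].T+T[:3,3])@K.T
    return p[:,:2]/p[:,2:]
E
python3 - <<'E'
from h import *
a=cv2.imread('pics/top.png');b=cv2.imread('pics/side.png')
A=cv2.resize(a[100:220,250:410],(800,600),interpolation=cv2.INTER_CUBIC)
cv2.imwrite('pics/topcrop.png',A)
c=r.calibration('top')
for n,p,z in[('wheel',(376,143),202),('tray',(277,162),58),('glue',(445,155),70),('skittle',(190,185),50),('ribbon',(317,205),30),('pbox',(452,224),35),('yellow',(380,258),100)]:print(n,ray(c,p,z))
E
```

```text
wheel [ 658.954 -175.018  202.   ]
tray [645.341 136.868  58.   ]
glue [ 649.839 -414.789   70.   ]
skittle [578.098 423.75   50.   ]
ribbon [502.654   9.354  30.   ]
pbox [ 426.144 -429.96    35.   ]
yellow [ 320.29  -181.844  100.   ]
```

View pics/topcrop.png

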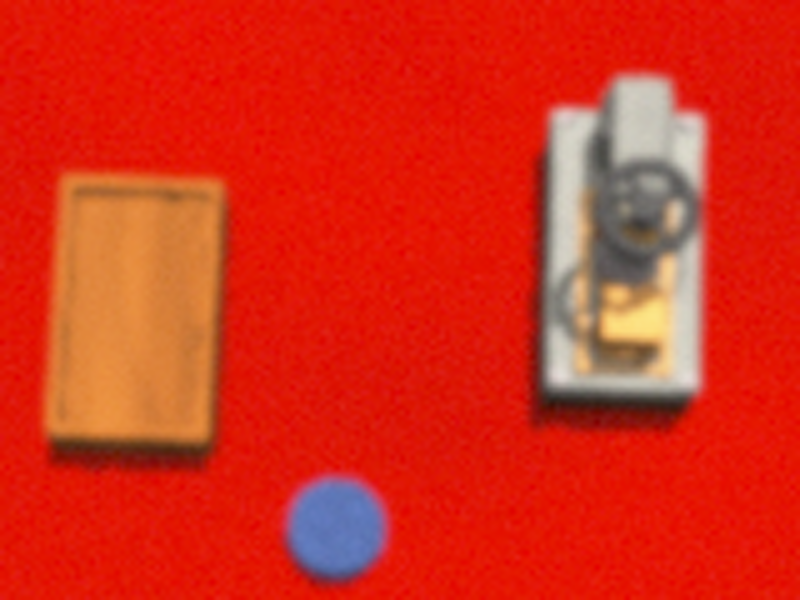

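The crop confirms both: the grey press has a dark wheel at crop (646,208) and plinth corners (550,108), (706,115), (697,390) and (545,385). The wooden tray's corners are (62,175), (224,180), (212,442) and (47,437).

```bash
python3 - <<'E'
from h import *
c=r.calibration('top')
f=lambda u,v:(250+(u+.5)/5-.5,100+(v+.5)/5-.5)
P=np.array([ray(c,f(*p),70) for p in[(550,108),(706,115),(697,390),(545,385)]])[:,:2]
T=np.array([ray(c,f(*p),58) for p in[(62,175),(224,180),(212,442),(47,437)]])[:,:2]
for n,Q in(('press',P),('tray',T)):
  print(n,Q.round(1).tolist(),Q.mean(0)); d=Q[0]+Q[1]-Q[2]-Q[3]; w=Q[0]+Q[3]-Q[1]-Q[2]
  print('yaw',np.arctan2(d[1],d[0]),np.arctan2(-w[0],w[1]),'len',np.hypot(*d)/2,np.hypot(*w)/2)
print('wheel',ray(c,f(646,208),203))
E
```

```text
press [[773.6, -139.9], [765.7, -243.1], [579.6, -227.3], [585.8, -128.7]] [ 676.156 -184.76 ]
yaw -0.07187029516700266 -0.06953049022253907 len 187.43965318027742 101.16985146532005
tray [[740.5, 185.7], [733.9, 78.0], [556.7, 89.0], [563.2, 196.5]] [648.605 137.288]
yaw -0.061541742765059845 -0.06061507129261303 len 177.61547871716783 107.78786562521444
wheel [ 664.015 -183.577  203.   ]
```

Emit:
step_arm --moves '[0.066, -0.036, -0.0067, 0, 0, 0, -1, 0.066, -0.036, -0.0067, 0, 0, 0, -1, 0.066, -0.036, -0.0067, 0, 0, 0, -1, 0.066, -0.036, -0.0067, 0, 0, 0, -1, 0.066, -0.036, -0.0067, 0, 0, 0, -1, 0.066, -0.036, -0.0067, 0, 0, 0, -1, 0.066, -0.036, -0.0067, 0, 0, 0, -1, 0.066, -0.036, -0.0067, 0, 0, 0, -1, 0.066, -0.036, -0.0067, 0, 0, 0, -1, 0.066, -0.036, -0.0067, 0, 0, 0, -1, 0.066, -0.036, -0.0067, 0, 0, 0, -1, 0.066, -0.036, -0.0067, 0, 0, 0, -1, 0.066, -0.036, -0.0067, 0, 0, 0, -1, 0.066, -0.036, -0.0067, 0, 0, 0, -1, 0.066, -0.036, -0.0067, 0, 0, 0, -1, 0.066, -0.036, -0.0067, 0, 0, 0, -1, 0.066, -0.036, -0.0067, 0, 0, 0, -1, 0.066, -0.036, -0.0067, 0, 0, 0, -1, 0, 0, 0, 0, 0, 0, -1]'

```text
time: 1.68
position: [667.4, -182.7, 291.3]
eef_rot: [0.991, 0.131, 0.001, -0.001]
wrist_force: [-1.2, 0.5, -0.4]
opening: 0.997
```

```bash
cat >> h.py <<'E'
from scipy.spatial.transform import Rotation as R
def delta(pos,rot=None):
    "tool-frame shift (mm, normalised) and rotvec (deg, normalised) left to a target"
    s=r.state();R0=R.from_quat(s['eef_rot']);d=R0.inv().apply(np.array(pos)-s['position'])
    print('shift mm',d,'norm',d/500)
    if rot is not None:
        v=(R0.inv()*rot).as_rotvec();print('turn deg',np.degrees(v),'norm',v/(np.pi/2))
def show():
    s=r.state();print('t',s['time'],'p',np.array(s['position']),'j',np.array(s['joints']),'F',np.array(s['wrist_force']),'M',np.array(s['moment']),'open',s['opening'],'R\n',R.from_quat(s['eef_rot']).as_matrix())
E
python3 - <<'E'
from h import *
show();c=r.calibration('wrist');im=r.grab_frame('wrist');cv2.imwrite('pics/w1.png',im[:,:,::-1])
import pickle;pickle.dump(c,open('w1.pkl','wb'))
print(proj(c,[[664.1,-183.7,203]]))
delta([664,-183.7,290])
E
```

```text
t 1.6833 p [ 667.37  -182.656  291.278] j [-0.415  0.286  1.468  0.003  1.387  0.892] F [-1.172  0.453 -0.43 ] M [-0.045  0.048  0.015] open 0.9966678579987027 R
 [[ 0.965  0.261  0.002]
 [ 0.261 -0.965  0.002]
 [ 0.002 -0.002 -1.   ]]
[[320.07  216.163]]
shift mm [-1.243 -1.561  0.902] norm [-0.002 -0.003  0.002]
```

View pics/w1.png

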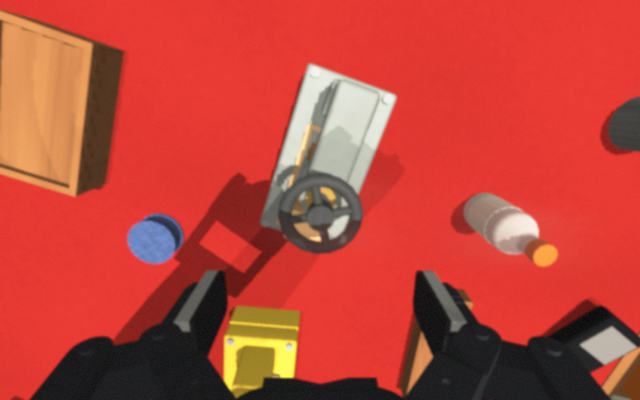

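The wrist view shows the wheel centred at (320,212) against a predicted (320,216), so it lies about 3 mm further along tool x. Next I turn by about 101° and descend around the wheel.

Emit:
step_arm --moves '[-0.003, 0, 0, 0, 0, 0.0746, -1, 0, 0, 0, 0, 0, 0.0746, -1, 0, 0, 0, 0, 0, 0.0746, -1, 0, 0, 0, 0, 0, 0.0746, -1, 0, 0, 0, 0, 0, 0.0746, -1, 0, 0, 0, 0, 0, 0.0746, -1, 0, 0, 0, 0, 0, 0.0746, -1, 0, 0, 0, 0, 0, 0.0746, -1, 0, 0, 0, 0, 0, 0.0746, -1, 0, 0, 0, 0, 0, 0.0746, -1, 0, 0, 0, 0, 0, 0.0746, -1, 0, 0, 0, 0, 0, 0.0746, -1, 0, 0, 0, 0, 0, 0.0746, -1, 0, 0, 0, 0, 0, 0.0746, -1, 0, 0, 0, 0, 0, 0.0746, -1, 0, 0, 0, 0, 0, 0, -1]'

```text
time: 3.07
position: [661.5, -189.2, 290.9]
eef_rot: [0.731, -0.683, -0.001, 0.0]
wrist_force: [-0.9, 0.3, -1.4]
opening: 1.0
```

```bash
python3 - <<'E'
from h import *
show();c=r.calibration('wrist');im=r.grab_frame('wrist');cv2.imwrite('pics/w2.png',im[:,:,::-1])
print(proj(c,[[664.1,-183.7,203],[666,-183.2,203]]))
g=cv2.cvtColor(im,cv2.COLOR_RGB2GRAY);m=(g<75).astype(np.uint8)[110:300,220:420]
n,l,st,ce=cv2.connectedComponentsWithStats(m)
for i in range(1,n):
  if st[i,4]>300:print(st[i]+[220,110,0,0,0],ce[i]+[220,110])
delta([666,-183.2,177],R.from_euler('z',-1.497)*R.from_euler('x',np.pi))
E
```

```text
t 3.0667 p [ 661.513 -189.235  290.911] j [-0.426  0.279  1.477 -0.     1.387  2.648] F [-0.911  0.329 -1.412] M [ 0.009 -0.001  0.031] open 1.0002152266878905 R
 [[ 0.068 -0.998 -0.001]
 [-0.998 -0.068  0.   ]
 [-0.     0.001 -1.   ]]
[[315.666 218.995]
 [313.096 219.461]]
[236 116 151  23 487] [311.429 126.538]
[ 274  168  146   89 3704] [361.217 218.51 ]
[372 239  48  61 753] [402.76  267.873]
shift mm [ -5.54   -4.909 114.004] norm [-0.011 -0.01   0.228]
turn deg [ 0.069  0.019 -0.096] norm [ 0.001  0.    -0.001]
```

View pics/w2.png

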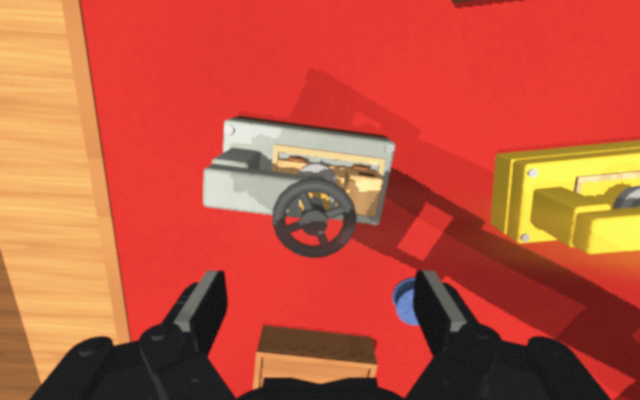

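The wheel is centred at (314.5,217.5), within 2 px of the prediction, so its axis is at about (665.3,-183.8). I correct for the 7 mm drift, descend, then close.

Emit:
step_arm --moves '[-0.01, -0.008, 0.038, 0, 0, 0, -1, 0, 0, 0.038, 0, 0, 0, -1, 0, 0, 0.038, 0, 0, 0, -1, 0, 0, 0.038, 0, 0, 0, -1, 0, 0, 0.038, 0, 0, 0, -1, 0, 0, 0.038, 0, 0, 0, -1, 0, 0, 0, 0, 0, 0, -1]'

```text
time: 3.7
position: [663.0, -182.4, 171.8]
eef_rot: [0.732, -0.681, -0.005, 0.002]
wrist_force: [-1.0, 0.6, -0.7]
opening: 1.0
```

```bash
python3 - <<'E'
from h import *
show();c=r.calibration('wrist');im=r.grab_frame('wrist');cv2.imwrite('pics/w3.png',im[:,:,::-1])
delta([665.3,-183.8,177])
E
```

```text
t 3.7 p [ 663.012 -182.384  171.795] j [-0.416  0.367  1.586 -0.     1.198  2.653] F [-0.974  0.644 -0.703] M [0.008 0.038 0.025] open 0.9997511011847464 R
 [[ 0.073 -0.997 -0.009]
 [-0.997 -0.073  0.004]
 [-0.004  0.009 -1.   ]]
shift mm [ 1.118 -1.155 -2.752] norm [ 0.002 -0.002 -0.006]
```

View pics/w3.png

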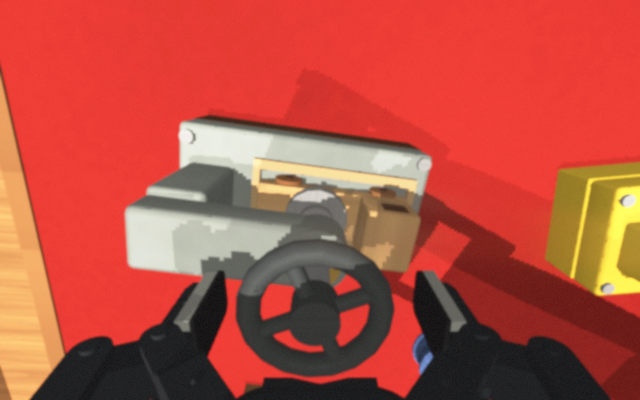

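The wheel sits between the fingers, its centre at u≈314 against their midline at about 320. Closing.

Emit:
step_arm --moves '[0.002, -0.002, -0.004, 0, 0, 0, 1, 0, 0, 0, 0, 0, 0, 1, 0, 0, 0, 0, 0, 0, 1, 0, 0, 0, 0, 0, 0, 1, 0, 0, 0, 0, 0, 0, 1, 0, 0, 0, 0, 0, 0, 1, 0, 0, 0, 0, 0, 0, 1, 0, 0, 0, 0, 0, 0, 1]' --newtons 40

```text
time: 4.42
position: [665.6, -184.9, 183.0]
eef_rot: [0.732, -0.681, -0.001, 0.002]
wrist_force: [-8.0, 0.4, 5.8]
opening: 0.722
```

```bash
python3 - <<'E'
from h import *
show()
E
```

```text
t 4.4167 p [ 665.648 -184.924  183.043] j [-0.416  0.361  1.573 -0.004  1.211  2.655] F [-8.032  0.355  5.826] M [-0.05   1.631 -0.114] open 0.7218844676647345 R
 [[ 0.072 -0.997 -0.004]
 [-0.997 -0.072 -0.002]
 [ 0.001  0.004 -1.   ]]
```

Emit:
step_arm --moves '[0, 0, -0.0009, 0, 0, -0.0748, 1, 0, 0, -0.0009, 0, 0, -0.0748, 1, 0, 0, -0.0009, 0, 0, -0.0748, 1, 0, 0, -0.0009, 0, 0, -0.0748, 1, 0, 0, -0.0009, 0, 0, -0.0748, 1, 0, 0, -0.0009, 0, 0, -0.0748, 1, 0, 0, -0.0009, 0, 0, -0.0748, 1, 0, 0, -0.0009, 0, 0, -0.0748, 1]'

```text
time: 5.08
position: [667.2, -184.1, 186.6]
eef_rot: [0.962, -0.273, 0.0, 0.001]
wrist_force: [-3.2, 3.7, 3.0]
opening: 0.724
```

```bash
python3 - <<'E'
from h import *
show()
E
```

```text
t 5.0833 p [ 667.247 -184.057  186.646] j [-0.415  0.358  1.569 -0.001  1.213  1.709] F [-3.247  3.711  3.027] M [-0.044  0.778 -0.176] open 0.7242356244859012 R
 [[ 0.851 -0.526  0.001]
 [-0.526 -0.851 -0.001]
 [ 0.001  0.001 -1.   ]]
```

Emit:
step_arm --moves '[0, 0, -0.0009, 0, 0, -0.0748, 1, 0, 0, -0.0009, 0, 0, -0.0748, 1, 0, 0, -0.0009, 0, 0, -0.0748, 1, 0, 0, -0.0009, 0, 0, -0.0748, 1, 0, 0, -0.0009, 0, 0, -0.0748, 1, 0, 0, -0.0009, 0, 0, -0.0748, 1, 0, 0, -0.0009, 0, 0, -0.0748, 1, 0, 0, -0.0009, 0, 0, -0.0748, 1, 0, 0, -0.0009, 0, 0, -0.0748, 1, 0, 0, -0.0009, 0, 0, -0.0748, 1, 0, 0, -0.0009, 0, 0, -0.0748, 1, 0, 0, -0.0009, 0, 0, -0.0748, 1, 0, 0, -0.0009, 0, 0, -0.0748, 1, 0, 0, -0.0009, 0, 0, -0.0748, 1, 0, 0, -0.0009, 0, 0, -0.0748, 1, 0, 0, -0.0009, 0, 0, -0.0748, 1, 0, 0, -0.0009, 0, 0, -0.0748, 1, 0, 0, -0.0009, 0, 0, -0.0748, 1]'

```text
time: 6.58
position: [665.8, -180.8, 194.6]
eef_rot: [0.711, 0.704, 0.001, -0.004]
wrist_force: [-11.5, 9.4, 6.8]
opening: 0.719
```

Emit:
step_arm --moves '[0, 0, -0.0009, 0, 0, -0.0748, 1, 0, 0, -0.0009, 0, 0, -0.0748, 1, 0, 0, -0.0009, 0, 0, -0.0748, 1, 0, 0, -0.0009, 0, 0, -0.0748, 1, 0, 0, -0.0009, 0, 0, -0.0748, 1, 0, 0, -0.0009, 0, 0, -0.0748, 1, 0, 0, -0.0009, 0, 0, -0.0748, 1, 0, 0, -0.0009, 0, 0, -0.0748, 1, 0, 0, -0.0009, 0, 0, -0.0748, 1, 0, 0, -0.0009, 0, 0, -0.0748, 1, 0, 0, -0.0009, 0, 0, -0.0748, 1, 0, 0, -0.0009, 0, 0, -0.0748, 1, 0, 0, -0.0009, 0, 0, -0.0748, 1, 0, 0, -0.0009, 0, 0, -0.0748, 1, 0, 0, -0.0009, 0, 0, -0.0748, 1, 0, 0, -0.0009, 0, 0, -0.0748, 1, 0, 0, -0.0009, 0, 0, -0.0748, 1, 0, 0, -0.0009, 0, 0, -0.0748, 1, 0, 0, 0, 0, 0, 0, 1, 0, 0, 0, 0, 0, 0, 1]'

```text
time: 8.25
position: [663.8, -183.8, 202.7]
eef_rot: [-0.262, 0.965, 0.002, -0.005]
wrist_force: [-13.6, 2.5, 7.7]
opening: 0.719
```

```bash
python3 - <<'E'
from h import *
show()
E
```

```text
t 8.25 p [ 663.766 -183.81   202.69 ] j [-0.416  0.343  1.559 -0.003  1.249 -2.516] F [-13.567   2.45    7.749] M [0.619 2.266 0.079] open 0.7185060177964493 R
 [[-0.863 -0.505 -0.01 ]
 [-0.505  0.863  0.001]
 [ 0.008  0.006 -1.   ]]
```

The stroke was 5.17 rad and the TCP rose 19.7 mm, as the screw lead predicts. Now I release, rise, and turn 34° while backing off to the front.

Emit:
step_arm --moves '[0, 0, 0, 0, 0, 0, -1, 0, 0, 0, 0, 0, 0, -1, 0, 0, 0, 0, 0, 0, -1, 0, 0, 0, 0, 0, 0, -1, 0, 0, 0, 0, 0, 0, -1, 0, 0, 0, 0, 0, 0, -1, 0, 0, -0.03, 0, 0, 0, -1, 0, 0, -0.05, 0, 0, 0, -1, 0, 0, -0.06, 0, 0, 0, -1, 0, 0, 0, 0, 0, 0.0762, -1, 0, 0, 0, 0, 0, 0.0762, -1, 0, 0, 0, 0, 0, 0.0762, -1, 0, 0, 0, 0, 0, 0.0762, -1, 0, 0, 0, 0, 0, 0.0762, -1, 0.06, 0, 0, 0, 0, 0, -1, 0.06, 0, 0, 0, 0, 0, -1, 0.06, 0, 0, 0, 0, 0, -1, 0.06, 0, 0, 0, 0, 0, -1, 0, 0, 0, 0, 0, 0, -1]'

```text
time: 9.83
position: [543.4, -174.6, 269.6]
eef_rot: [0.035, 0.999, 0.0, -0.002]
wrist_force: [0.6, 0.1, -0.2]
opening: 1.0
```

```bash
cat >> h.py <<'E'
a=np.radians(30);c_,s_=np.cos(a),np.sin(a)
LEAN=R.from_euler('z',-0.07)*R.from_matrix(np.array([[-c_,0,-s_],[0,1,0],[s_,0,-c_]]).T)
E
python3 - <<'E'
from h import *
show();delta([560,-176,240],LEAN)
a=r.grab_frame('top');b=r.grab_frame('side');w=r.grab_frame('wrist')
for n,i in(('top2',a),('side2',b),('w4',w)):cv2.imwrite(f'pics/{n}.png',i[:,:,::-1])
S=cv2.resize(b[120:220,250:350],(600,600),interpolation=cv2.INTER_CUBIC);cv2.imwrite('pics/s2c.png',S[:,:,::-1])
E
```

```text
t 9.8333 p [ 543.412 -174.595  269.556] j [-0.488  0.031  1.795 -0.001  1.319 -1.988] F [ 0.606  0.136 -0.242] M [ 0.054 -0.003  0.004] open 1.0000818611975424 R
 [[-0.997  0.071 -0.003]
 [ 0.071  0.997  0.001]
 [ 0.003  0.001 -1.   ]]
shift mm [-16.739  -0.247  29.503] norm [-0.033 -0.     0.059]
turn deg [  0.022 -30.179  -0.05 ] norm [ 0.    -0.335 -0.001]
```

View pics/s2c.png

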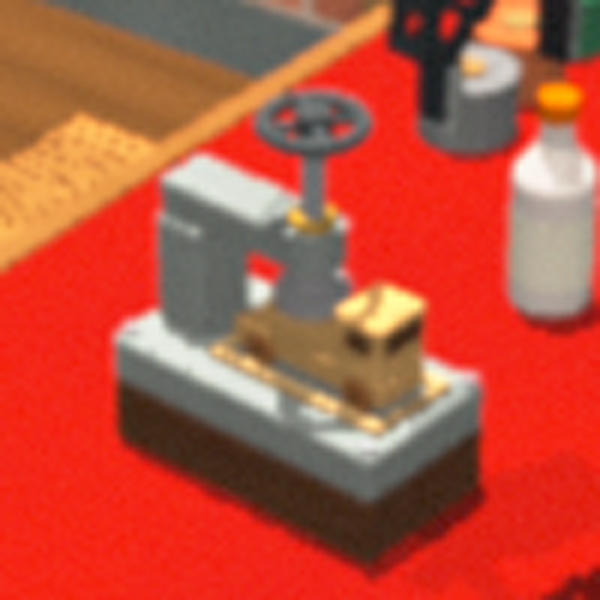

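The side crop shows the wheel raised, centred at crop (313,123), and the lorry still in its jig with its cab roof at (383,308). I'll check the wheel height and cab position numerically, then lean the tool.

```bash
python3 - <<'E'
from h import *
c=r.calibration('side')
for z in(202,218,222,226):print(z,proj(c,[[665,-184,z]]))
print('meas wheel',250+313.5/6-.5,120+123.5/6-.5)
print('cab top',ray(c,(250+383.5/6-.5,120+308/6-.5),128),'expected',665-46.4,-184+46.5*.07)
E
```

```text
202 [[301.613 145.4  ]]
218 [[301.62  140.973]]
222 [[301.622 139.859]]
226 [[301.624 138.741]]
meas wheel 301.75 140.08333333333334
cab top [ 614.338 -179.712  128.   ] expected 618.6 -180.745
```

Emit:
step_arm --moves '[-0.01, 0, 0.02, 0, -0.067, 0, -1, 0, 0, 0, 0, -0.067, 0, -1, 0, 0, 0, 0, -0.067, 0, -1, 0, 0, 0, 0, -0.067, 0, -1, 0, 0, 0, 0, -0.067, 0, -1, 0, 0, 0, 0, 0, 0, -1, 0, 0, 0, 0, 0, 0, -1]'

```text
time: 10.57
position: [552.4, -176.2, 259.6]
eef_rot: [0.034, 0.965, -0.009, 0.259]
wrist_force: [0.6, 0.1, -1.3]
opening: 1.001
```

```bash
python3 - <<'E'
from h import *
show();delta([584.2,-178.3,176],LEAN);delta([629.1,-181.5,98])
c=r.calibration('wrist');w=r.grab_frame('wrist');cv2.imwrite('pics/w5.png',w[:,:,::-1])
pr=lambda x,y,z:[665+x*np.cos(.07)+y*np.sin(.07),-184-x*np.sin(.07)+y*np.cos(.07),z]
print(proj(c,[pr(-63.5,20,128),pr(-63.5,-20,128),pr(-29.5,20,128),pr(-29.5,-20,128),pr(0,0,222)]))
E
```

```text
t 10.5667 p [ 552.447 -176.163  259.591] j [-0.594 -0.202  2.091  0.35   0.819 -2.278] F [ 0.562  0.082 -1.27 ] M [ 0.034  0.207 -0.011] open 1.0012514959305947 R
 [[-0.864  0.071  0.499]
 [ 0.061  0.997 -0.035]
 [-0.501  0.    -0.866]]
shift mm [14.289  0.091 88.295] norm [0.029 0.    0.177]
turn deg [-0.009  0.036 -0.047] norm [-0.     0.    -0.001]
shift mm [ 14.363   0.054 178.352] norm [0.029 0.    0.357]
[[343.562 167.433]
 [297.502 167.543]
 [341.682 194.168]
 [299.425 194.265]
 [320.858 301.792]]
```

View pics/w5.png

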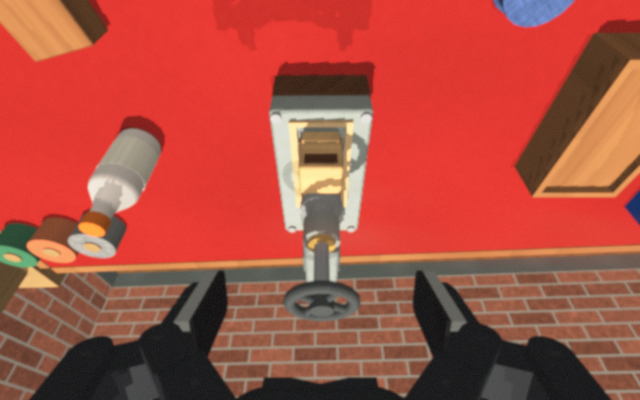

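The roof edges at (298–345,167) and (300–343,195) match the prediction within 2 px, and the wheel height gives about 19–20 mm of rise. Descending along the lean.

Emit:
step_arm --moves '[0.0145, 0, 0.02, 0, 0, 0, -1, 0.0145, 0, 0.04, 0, 0, 0, -1, 0, 0, 0.045, 0, 0, 0, -1, 0, 0, 0.045, 0, 0, 0, -1, 0, 0, 0.045, 0, 0, 0, -1, 0, 0, 0.045, 0, 0, 0, -1, 0, 0, 0.045, 0, 0, 0, -1, 0, 0, 0.035, 0, 0, 0, -1, 0, 0, 0, 0, 0, 0, -1, 0, 0, 0, 0, 0, 0, -1, 0, 0, 0, 0, 0, 0, -1]'

```text
time: 11.53
position: [620.8, -180.8, 114.4]
eef_rot: [0.034, 0.965, -0.009, 0.26]
wrist_force: [0.1, -0.7, 0.3]
opening: 1.0
```

```bash
python3 - <<'E'
from h import *
show();delta([629.1,-181.5,98],LEAN)
E
```

```text
t 11.5333 p [ 620.811 -180.85   114.412] j [-0.527  0.138  2.052  0.465  0.517 -2.385] F [ 0.143 -0.707  0.27 ] M [ 0.022  0.271 -0.007] open 0.9999100362707943 R
 [[-0.862  0.07   0.501]
 [ 0.06   0.998 -0.035]
 [-0.503 -0.    -0.864]]
shift mm [ 1.062 -0.066 18.367] norm [ 0.002 -0.     0.037]
turn deg [-0.008  0.177  0.027] norm [-0.     0.002  0.   ]
```

Emit:
step_arm --moves '[0.002, 0, 0.018, 0, 0, 0, -1, 0, 0, 0.018, 0, 0, 0, -1, 0, 0, 0, 0, 0, 0, -1, 0, 0, 0, 0, 0, 0, -1, 0, 0, 0, 0, 0, 0, 1, 0, 0, 0, 0, 0, 0, 1, 0, 0, 0, 0, 0, 0, 1, 0, 0, 0, 0, 0, 0, 1, 0, 0, 0, 0, 0, 0, 1, 0, 0, 0, 0, 0, 0, 1, 0, 0, 0, 0, 0, 0, 1, 0, 0, 0, 0, 0, 0, 1, 0, 0, 0, 0, 0, 0, 1, 0, 0, 0, 0, 0, 0, 1]' --newtons 50

```text
time: 12.7
position: [628.5, -181.4, 98.2]
eef_rot: [0.034, 0.965, -0.009, 0.26]
wrist_force: [-2.7, -0.2, 3.7]
opening: 0.463
```

```bash
python3 - <<'E'
from h import *
show()
c=r.calibration('side');b=r.grab_frame('side')
S=cv2.resize(b[120:220,250:350],(600,600),interpolation=cv2.INTER_CUBIC);cv2.imwrite('pics/s3c.png',S[:,:,::-1])
E
```

```text
t 12.7 p [ 628.469 -181.398   98.213] j [-0.521  0.179  2.041  0.485  0.488 -2.403] F [-2.659 -0.197  3.698] M [-0.041  0.286  0.011] open 0.4634516824662614 R
 [[-0.862  0.07   0.502]
 [ 0.06   0.998 -0.036]
 [-0.503 -0.    -0.864]]
```

View pics/s3c.png

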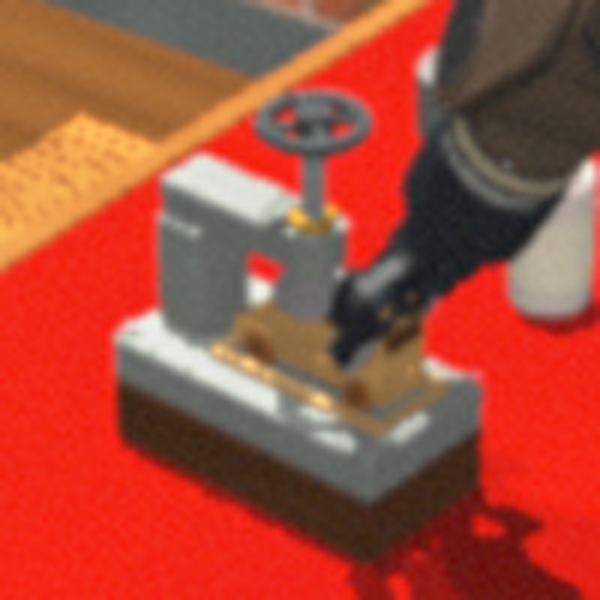

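Picture 9: the fingers hold both sides of the cab (opening about 39 mm), with the lorry still level in the jig. Lifting 11 mm.

Emit:
step_arm --moves '[-0.0037, 0, -0.0063, 0, 0, 0, 1, -0.0037, 0, -0.0063, 0, 0, 0, 1, -0.0037, 0, -0.0063, 0, 0, 0, 1, 0, 0, 0, 0, 0, 0, 1, 0, 0, 0, 0, 0, 0, 1, 0, 0, 0, 0, 0, 0, 1]'

```text
time: 13.25
position: [628.1, -181.1, 108.3]
eef_rot: [0.034, 0.965, -0.009, 0.26]
wrist_force: [0.0, -1.3, -1.5]
opening: 0.46
```

```bash
python3 - <<'E'
from h import *
show()
E
```

```text
t 13.25 p [ 628.067 -181.064  108.332] j [-0.521  0.162  2.038  0.467  0.507 -2.382] F [ 0.013 -1.297 -1.491] M [-0.034  0.327  0.013] open 0.45977412940803025 R
 [[-0.863  0.07   0.501]
 [ 0.061  0.998 -0.035]
 [-0.502  0.    -0.865]]
```

Emit:
step_arm --moves '[0.0145, 0, -0.0085, 0, 0, 0, 1, 0.0288, 0, -0.0168, 0, 0, 0, 1, 0.0288, 0, -0.0168, 0, 0, 0, 1, 0.0288, 0, -0.0168, 0, 0, 0, 1, 0.0288, 0, -0.0168, 0, 0, 0, 1, 0.0288, 0, -0.0168, 0, 0, 0, 1, 0.0145, 0, -0.0085, 0, 0, 0, 1, 0, 0, 0, 0, 0, 0, 1, 0, 0, 0, 0, 0, 0, 1]'

```text
time: 14.0
position: [528.3, -174.4, 109.1]
eef_rot: [0.034, 0.965, -0.009, 0.26]
wrist_force: [0.6, -0.5, -0.9]
opening: 0.465
```

```bash
python3 - <<'E'
from h import *
show()
# lorry mid relative to grasp TCP: start TCP (628.5,-181.4,98.2), lorry_mid at press (-11.5,0,99)
T=R.from_euler('z',-.07)
tray=np.array([648.6,137.3]);off=np.array([665,-184])+T.apply([-11.5,0,0])[:2]-np.array([628.5,-181.4])
print('off',off,'TCP xy target',tray-off)
p=tray-off
delta([529,-172,170]);delta([p[0],p[1],170],R.from_euler('z',.0095)*LEAN)
E
```

```text
t 14.0 p [ 528.294 -174.446  109.143] j [-0.623 -0.052  2.262  0.541  0.537 -2.537] F [ 0.616 -0.493 -0.907] M [0.084 0.318 0.008] open 0.46525753219441807 R
 [[-0.862  0.071  0.502]
 [ 0.061  0.997 -0.036]
 [-0.503 -0.    -0.864]]
off [25.028 -1.796] TCP xy target [623.572 139.096]
shift mm [-31.06    2.469 -52.338] norm [-0.062  0.005 -0.105]
shift mm [-93.571 319.492 -16.099] norm [-0.187  0.639 -0.032]
turn deg [-0.319  0.187 -0.512] norm [-0.004  0.002 -0.006]
```

Emit:
step_arm --moves '[-0.021, 0, -0.035, 0, 0, 0, 1, -0.021, 0, -0.035, 0, 0, 0, 1, -0.021, 0, -0.035, 0, 0, 0, 1, -0.0125, 0.0635, 0.0073, 0, 0, 0, 1, -0.0125, 0.0635, 0.0073, 0, 0, 0, 1, -0.0125, 0.0635, 0.0073, 0, 0, 0, 1, -0.0125, 0.0635, 0.0073, 0, 0, 0, 1, -0.0125, 0.0635, 0.0073, 0, 0, 0, 1, -0.0125, 0.0635, 0.0073, 0, 0, 0, 1, -0.0125, 0.0635, 0.0073, 0, 0, 0, 1, -0.0125, 0.0635, 0.0073, 0, 0, 0, 1, -0.0125, 0.0635, 0.0073, 0, 0, 0, 1, -0.0125, 0.0635, 0.0073, 0, 0, 0, 1, 0, 0, 0, 0, 0, 0, 1, 0, 0, 0, 0, 0, 0, 1, 0, 0, 0, 0, 0, 0, 1]'

```text
time: 15.33
position: [623.9, 137.8, 169.6]
eef_rot: [0.034, 0.965, -0.009, 0.26]
wrist_force: [-0.3, -0.4, -1.6]
opening: 0.462
```

```bash
python3 - <<'E'
from h import *
show();delta([623.6,139.1,90],R.from_euler('z',.0095)*LEAN)
a=r.grab_frame('top');b=r.grab_frame('side');
A=cv2.resize(a[110:230,200:330],(390,360),interpolation=cv2.INTER_CUBIC)
B=cv2.resize(b[180:300,180:310],(390,360),interpolation=cv2.INTER_CUBIC)
cv2.imwrite('pics/c10.png',np.hstack([A,B])[:,:,::-1])
E
```

```text
t 15.3333 p [623.886 137.769 169.608] j [ 0.09   0.047  2.034 -0.154  0.546 -1.3  ] F [-0.263 -0.399 -1.613] M [ 0.064  0.386 -0.036] open 0.4617172132506244 R
 [[-0.863  0.069  0.5  ]
 [ 0.06   0.998 -0.035]
 [-0.502  0.    -0.865]]
shift mm [40.257  1.302 68.681] norm [0.081 0.003 0.137]
turn deg [-0.255  0.105 -0.448] norm [-0.003  0.001 -0.005]
```

View pics/c10.png

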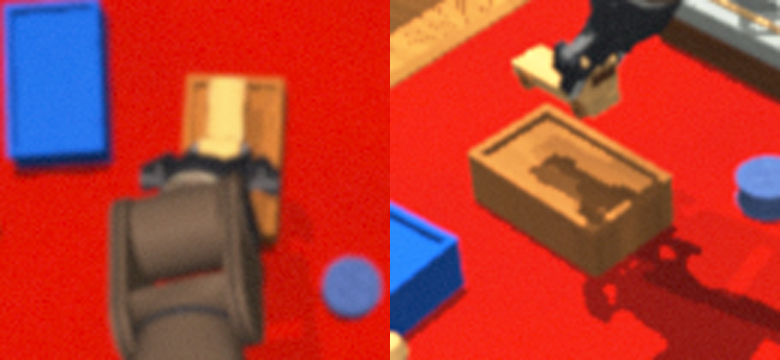

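Picture 10: the lorry hangs level over the brown tray, tail to the far end, and lines up once parallax is allowed for. Descending.

Emit:
step_arm --moves '[0.0176, 0.0026, 0.0303, 0, 0, 0, 1, 0.0176, 0, 0.0303, 0, 0, 0, 1, 0.0176, 0, 0.0303, 0, 0, 0, 1, 0.0176, 0, 0.0303, 0, 0, 0, 1, 0.0156, 0, 0.027, 0, 0, 0, 1, 0, 0, 0, 0, 0, 0, 1, 0, 0, 0, 0, 0, 0, 1, 0, 0, 0, 0, 0, 0, 1]'

```text
time: 16.1
position: [624.7, 138.0, 85.6]
eef_rot: [0.034, 0.965, -0.009, 0.261]
wrist_force: [0.6, 0.7, -0.8]
opening: 0.455
```

Emit:
step_arm --moves '[0.0015, 0, 0.0026, 0, 0, 0, 1, 0.0015, 0, 0.0026, 0, 0, 0, 1, 0, 0, 0, 0, 0, 0, 1, 0, 0, 0, 0, 0, 0, 1]'

```text
time: 16.43
position: [624.1, 138.7, 81.9]
eef_rot: [0.034, 0.965, -0.009, 0.26]
wrist_force: [0.5, 0.0, -1.4]
opening: 0.461
```

Emit:
step_arm --moves '[0.0015, 0, 0.0026, 0, 0, 0, 1, 0.0015, 0, 0.0026, 0, 0, 0, 1, 0, 0, 0, 0, 0, 0, 1, 0, 0, 0, 0, 0, 0, 1]'

```text
time: 16.77
position: [623.7, 138.7, 78.0]
eef_rot: [0.034, 0.965, -0.009, 0.26]
wrist_force: [-0.1, -0.5, -1.9]
opening: 0.463
```

Emit:
step_arm --moves '[0.001, 0, 0.0018, 0, 0, 0, 1, 0, 0, 0, 0, 0, 0, 1, 0, 0, 0, 0, 0, 0, 1]'

```text
time: 17.02
position: [623.8, 138.6, 77.1]
eef_rot: [0.034, 0.965, -0.009, 0.26]
wrist_force: [0.2, -0.5, -2.1]
opening: 0.466
```

Emit:
step_arm --moves '[0.001, 0, 0.0018, 0, 0, 0, 1, 0, 0, 0, 0, 0, 0, 1, 0, 0, 0, 0, 0, 0, 1]'

```text
time: 17.27
position: [624.0, 138.7, 76.3]
eef_rot: [0.034, 0.965, -0.009, 0.26]
wrist_force: [-0.2, 0.7, -0.9]
opening: 0.462
```

Emit:
step_arm --moves '[0.001, 0, 0.0018, 0, 0, 0, 1, 0, 0, 0, 0, 0, 0, 1, 0, 0, 0, 0, 0, 0, 1]'

```text
time: 17.52
position: [624.5, 138.7, 76.2]
eef_rot: [0.034, 0.965, -0.009, 0.261]
wrist_force: [-2.3, -0.7, 4.3]
opening: 0.46
```

Contact came at TCP z = 76.2 mm, as expected, with the force turning upward. Releasing and retracting along the lean.

Emit:
step_arm --moves '[0, 0, 0, 0, 0, 0, -1, 0, 0, 0, 0, 0, 0, -1, 0, 0, 0, 0, 0, 0, -1, 0, 0, 0, 0, 0, 0, -1, 0, 0, 0, 0, 0, 0, -1, 0, 0, 0, 0, 0, 0, -1, 0, 0, 0, 0, 0, 0, -1, 0, 0, -0.02, 0, 0, 0, -1, 0, 0, -0.04, 0, 0, 0, -1, 0, 0, -0.06, 0, 0, 0, -1, 0, 0, -0.06, 0, 0, 0, -1, 0, 0, -0.06, 0, 0, 0, -1, 0, 0, 0, 0, 0, 0, -1, 0, 0, 0, 0, 0, 0, -1]'

```text
time: 18.68
position: [564.4, 143.3, 182.1]
eef_rot: [0.034, 0.964, -0.009, 0.263]
wrist_force: [-0.1, 0.8, -0.8]
opening: 1.002
```

```bash
python3 - <<'E'
from h import *
show()
c=r.calibration('top');b=r.grab_frame('side');a=r.grab_frame('top')
A=cv2.resize(a[110:230,200:330],(390,360),interpolation=cv2.INTER_CUBIC)
B=cv2.resize(b[120:280,180:353],(390,360),interpolation=cv2.INTER_CUBIC)
cv2.imwrite('pics/c11.png',np.hstack([A,B])[:,:,::-1])
E
```

```text
t 18.6833 p [564.353 143.282 182.075] j [ 0.114 -0.101  2.155 -0.171  0.57  -1.267] F [-0.123  0.763 -0.797] M [ 0.067  0.225 -0.005] open 1.002417537352035 R
 [[-0.86   0.07   0.506]
 [ 0.06   0.998 -0.034]
 [-0.507  0.001 -0.862]]
```

View pics/c11.png

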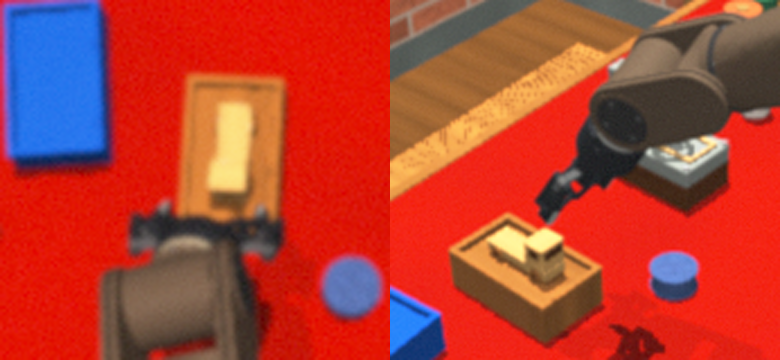

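Picture 11: the lorry stands upright and roughly centred in the brown tray (left panel, crop (232,150)). The gripper is clear and the bystanders in view haven't moved. Handing in.

```bash
python3 -c "
from bench import r
print(r.hand_in())"
```

```text
the job is handed in; nothing more can be done
None
```

I unscrewed the press, lifted the lorry out by its cab, set it down in the brown tray and handed the job in at about 19 s; no verdict was reported.

- **Press:** I turned the handwheel about 5.2 rad anticlockwise in one stroke. The gripper rose 19.7 mm with the wheel. The side camera, after release, put the wheel at about 221 mm, some 19 mm above fully down. The lorry was still in its jig then.
- **Lorry:** I lifted it about 10 mm with the tool leaning 30°, drew it about 100 mm out to the front, and carried it level to the tray. I lowered it until the wrist force showed contact, at the height I expected, then released and backed off.
- **Last checks:** The final picture shows the lorry upright and roughly centred in the tray, with the gripper open and clear. The wrist force was about 1 N, the free-air level.
- **Not checked:** The arm hid the handwheel in that picture, so I did not see the press again after drawing the lorry out. The ribbon looked unmoved, but I did not recheck the glue, skittle or pencil box at the end.
- **Disagreements:** Wheel position differed by up to 3 mm between cameras, and one side-view estimate of the cab was about 4 mm off; neither affected the grasps. I viewed 11 pictures, one over the budget.

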